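Nest the sample cups and unclip the carrier

TASK

Pack the sample carrier that is clipped into its dock: stand the middle-sized aluminium cup inside the big cup fixed on the carrier and let go of it, then stand the smallest cup inside the middle one and let go. Then pinch the carrier's two orange side catches together, lift it straight up out of the dock, and finish while still holding it by the pinched catches, level and above the dock, its underside at least 10 cm above the bench, with the cups still nested. Never tip a cup over, and leave the other things on the bench where they are.

Things in the scene. Friction and masses are not known exactly. Their poses are not given: they have to be found in the camera images.
- dock: Fixed dark steel dock, axes as the carrier's: plate 8 mm thick (126 mm along x; y -90 to +110 mm), with grey keepers, top 38 mm above the bench, at x = +-40.5 to 57 mm, y within +-18 mm, whose ledges hold the carrier's hooks down, and low black guides 16 mm high around the carrier. Origin: on the bench, under the carrier's tower; z up.
- carrier: White carrier in the dock, origin 8 mm above the dock's, axes parallel. Origin: underside, beneath its tower; z up. Plate 72 mm along x, y -75 to +95 mm, 10 thick. Black tower at the origin (36 x 24 mm, top z 89), orange catches on its +x and -x sides. At y +55 a fixed big cup, outer 68 inner 63 mm, rim z 56. At y -30 to -74 mounts and a bar under z 31. 0.56 kg; balanced when the cups are nested.
- pinch (a point): Point midway between the two catch tabs, 70 mm above the carrier's underside; carrier's axes. Grip here from above, the fingers closing along the carrier's x.
- catch_front (a joint): Sprung orange catch on the tower's -x side: 0 = out, hooked under the keeper; 0.008 m = fully in, against its stop; hook free from about 0.005. Pushed by 2 N (start) to 6 N (end). Flat upright tab 24 mm wide, z 43 to 87 mm in the carrier's frame. Outer faces of the two tabs: 63 mm apart when out, 47 mm when both are in. Squeezed with 40 to 60 N they are also the handle.
- catch_back (a joint): The same on the +x side of the tower: 0 = out, hooked; 0.008 m = fully in.
- well (a point): Centre of the inner floor of the big cup on the carrier: carrier x 0, y +55, z 24 mm, so 32 mm above the bench while docked; carrier's axes.
- cup_mid: Middle-sized loose aluminium cup, straight-sided: outer diameter 52, inner 47, height 46 mm, base 14 mm thick, about 0.1 kg. Origin: centre of its underside; z up. On the bench left or right of the dock. Nested in the big cup (5.5 mm play all round) its rim stands 14 mm above the big one's, so hold it from outside by its top 11 to 13 mm to set it in.
- cup_small: Smallest loose aluminium cup: outer diameter 38 mm, inner 33 mm, height 46 mm, solid base 14 mm thick, about 0.06 kg. Origin: centre of its underside; z up. Stands on the bench on the other side. Nested in the middle cup (4.5 mm play all round), its rim stands 14 mm above that one's.
- mid_floor (a point): Centre of the inner floor of the middle cup, 14 mm above its underside.
- test_block: Bystander, leave it alone: flat steel hardness-test disc, 64 mm across, 12 mm high. Origin: centre of its underside.
- puck: Bystander, leave it alone: small round black resin specimen mount, 30 mm across, 20 mm high. Origin: centre of its underside.
- polish: Bystander, leave it alone: amber bottle, 56 mm across, 120 mm high. Origin: centre of its underside.
- eyepiece: Bystander, leave it alone: black microscope eyepiece standing upright, up to 36 mm across, 52 mm high. Origin: centre of its underside.
- screwdriver: Bystander, leave it alone: screwdriver lying on the bench. Origin: in the tool, on its axis.
- indenter_case: Bystander, leave it alone: closed dark wooden indenter case, 50 x 80 x 28 mm. Origin: centre of its underside.
- gauge_block: Bystander, leave it alone: small brass block, 30 x 60 x 14 mm. Origin: centre of its underside.
Things that resemble listed ones, but are neither listed nor needed, are in the scene too. What is shaped like the cup_small but green or yellow is not meant.

How it is judged:
By the outcome, as a careful person would: the job done as asked, in the order asked, and still so for the second after the job is handed in, while the arm keeps its last pose, push and grip.
It also fails if it takes over 64 s, if anything falls off the work surface, if the arm or the gripper's body presses on something with over 40 N, if the wrist force passes 120 N, or if a joint passes its speed limit or range.

ROBOT

A 6-joint arm with a two-finger parallel gripper is mounted at the origin on the work surface. World frame = base frame: x ahead of the robot, y to its left, z up, the work surface at z = 0. Lengths are in m, angles in degrees, forces in N, time in s.
With the tool pointing down it reaches from about 0.4 to 0.825 m from the base axis. Payload 7 kg.
Tool frame: the origin (TCP) lies on the centre line of the jaws, within the pads' length; the fingertips stand 11 mm ahead of it and the grasp point (between the pads) lies 8 mm behind it; z points along the fingers, y is the direction in which the jaws open and shut (so a half turn about z gives the same grasp; the last joint's range is limited). The gripper opens to 88 mm and grips with 3 to 60 N. Pads are 19 mm wide; open, the fingers measure 130 mm over their backs; the gripper's body (78 mm by 193 mm) begins 47 mm behind the grasp point.
Start: joints at [-53.623, 20.546, 0.682, 0, -70.136, -16.507], TCP at [0.229, -0.635, 0.238] pointing down, gripper open.
Joint ranges: [-176.03, 176.03], [-82.01, 121.73], [-58.28, 71.71], [-173.87, 95.51], [-174.79, -0.11], [-173.66, 173.66]. Speed limits (degrees/s): [136.94, 136.94, 172.46, 180, 180, 180].

INTERFACE

Orientations are given as [roll, pitch, yaw] about the fixed x, y, z axes, in that order (R = Rz(yaw) Ry(pitch) Rx(roll)).
In Python, from plant import ctrl, cams, order gives the robot as it stands.
- The arm moves only by the tool jog_arm, never from a script. Its argument "motion" is a list of rows, each an object with "offset": the shift along the tool's x, y, z in mm, a list of three; "roll": the turn about the tool's z in rad; "hand": the finger opening in mm, from 0 to 87.6. A call has 1 to 20 rows; each row is the pose to reach, as a shift and turn from the pose commanded when the call began, along the tool's axes at that moment; what a row does not reach only later rows make up. A row lasts 1/12 s, in which the tool goes at most 41.7 mm and 7.16 degrees, less where a joint would pass 70% of its speed; a pose out of reach is approached as far as the arm can. A call with a gripper value outside its range is refused whole. The fingers move at their own pace and stop on an object; the grip force is fixed at half the most. Time passes only in rows, so rows that repeat a pose let the fingers close. It gives the time, the measured TCP pose, the force and the opening at its end, in the units of the state.
- ctrl.get_obs(): the state, without advancing time (a new reading comes with each control period).
- cams.snapshot(name): name is "side" or "top" or "wrist"; returns a dict with "img" (480x640x3 uint8, red, green, blue), "K" (3x3 intrinsics, pixels), "cam_to_world" (4x4, takes a point from camera to world coordinates); the wrist camera has in their place "T_tool_cam" (4x4, takes a point from camera to tool coordinates, whose origin is the TCP and whose axes are the flange's). Camera axes: x right, y down, z forward; pixel columns grow to the right and rows downward; lengths in m; the calibration is good to about 2 mm. A picture is of the moment at which its call begins: read the wrist's pose just before it. There is no depth.
- order.close_job(): hands the job in, once; it reports no verdict.
The state is a dict: "clock": time; "joint_pos": joint angles; "qvel": joint speeds; "tau": joint torques, N m; "tool_pos": TCP position; "orientation": TCP orientation; "force": force on the tool from outside, world axes, zero at the start; "moment": the same for the moment, N m; "opening": finger opening in m.
Only numpy, scipy, OpenCV 4.12 (cv2) and the standard library are available. Lean on these libraries where they do the work, as an engineer would, in place of code of your own. Each camera call takes 0.05 s, during which the arm holds its last target. There are 200 camera calls.

## Working session

There is one attempt and no reset: what is moved stays moved. The work goes in short steps, Python scripts to look and compute and a tool call to move; the robot and the scene stay as the last step left them, time stands still between calls to the robot, and variables do not carry over. Pictures are saved under pics/ and viewed, about 8 in all and at most 12, crops included, and the job is handed in when it is done.

Besides the shell and the picture viewer there is one more tool, called in YAML: its name, and indented under it one key for each argument. jog_arm: Moves the arm, as the interface text tells. Its arguments: {"type":"object","properties":{"motion":{"type":"array"}},"required":["motion"]}

```bash
ls; mkdir -p pics; cat > h.py <<'E'
import numpy as np, cv2
from plant import ctrl, cams, order
from scipy.spatial.transform import Rotation as R
def snap(n,f=None):
    o=ctrl.get_obs(); s=cams.snapshot(n)
    if n=="wrist":
        T=np.eye(4); T[:3,:3]=R.from_euler('xyz',o["orientation"],degrees=True).as_matrix(); T[:3,3]=o["tool_pos"]
        s["cam_to_world"]=T@s["T_tool_cam"]
    if f:
        cv2.imwrite(f"pics/{f}.png",s["img"][:,:,::-1]); np.savez(f"{f}.npz",K=s["K"],T=s["cam_to_world"])
    return s
def ray(f,u,v,z):
    d=np.load(f"{f}.npz"); T=d["T"]; r=T[:3,:3]@np.linalg.inv(d["K"])@[u,v,1]; c=T[:3,3]
    return c+r*(z-c[2])/r[2]
def proj(f,p):
    d=np.load(f"{f}.npz"); q=np.linalg.inv(d["T"])@np.r_[p,1]; q=d["K"]@q[:3]; return q[:2]/q[2]
E
python3 - <<'E'
from h import *
for n in ("top","side","wrist"):
    s=snap(n,n+"0"); print(n,s["K"].tolist(),np.round(s["cam_to_world"],3).tolist())
    if n=="wrist":print(s["T_tool_cam"])
print(ctrl.get_obs())
E
```

```text
pics
top [[500.83261813013723, 0.0, 306.9925437465767], [0.0, 500.83261813013723, 235.9848918352444], [0.0, 0.0, 1.0]] [[0.007, -0.994, 0.111, 0.426], [-1.0, -0.005, 0.018, -0.042], [-0.017, -0.111, -0.994, 1.217], [0.0, 0.0, 0.0, 1.0]]
side [[511.2423357810823, 0.0, 319.6955207084516], [0.0, 511.2423357810823, 257.93604878224954], [0.0, 0.0, 1.0]] [[0.997, -0.054, 0.062, 0.519], [-0.081, -0.56, 0.825, -0.844], [-0.01, -0.827, -0.562, 0.612], [0.0, 0.0, 0.0, 1.0]]
wrist [[412.06745668073336, 0.0, 320.16400079511465], [0.0, 412.06745668073336, 243.79753653720158], [0.0, 0.0, 1.0]] [[-0.34, 0.905, 0.254, 0.16], [0.94, 0.327, 0.094, -0.659], [0.002, 0.27, -0.963, 0.383], [0.0, 0.0, 0.0, 1.0]]
[[ 5.10684891e-04 -9.62688012e-01 -2.70613249e-01  7.34921049e-02]
 [ 9.99999681e-01  3.25357637e-04  7.29701268e-04  4.83179917e-04]
 [-6.14428576e-04 -2.70613535e-01  9.62687871e-01 -1.46675157e-01]
 [ 0.00000000e+00  0.00000000e+00  0.00000000e+00  1.00000000e+00]]
{'clock': 0.15, 'joint_pos': array([-5.36246534e+01,  2.05825652e+01,  6.43889935e-01, -1.41548991e-02,
       -7.01350890e+01, -1.65079783e+01]), 'qvel': array([-0.07834576, -0.11538317,  0.13273658,  0.0854889 , -0.00959226,
        0.07992553]), 'tau': array([-1.21602468e-03, -5.83274496e+01,  2.93291098e+01,  7.00120255e+00,
        8.79638479e-03, -1.27239678e-04]), 'tool_pos': array([ 0.22925154, -0.6344863 ,  0.2368184 ]), 'orientation': array([ 1.79925495e+02, -8.20224675e-03, -1.60137445e+02]), 'force': array([-0.12225677, -0.04719372, -0.74637996]), 'moment': array([-0.00409176,  0.00223128, -0.01996736]), 'opening': 0.08735456994832401}
```

View pics/top0.png

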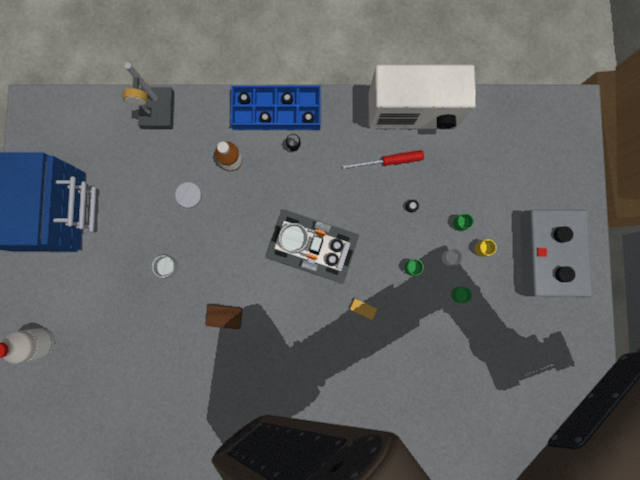

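View pics/side0.png

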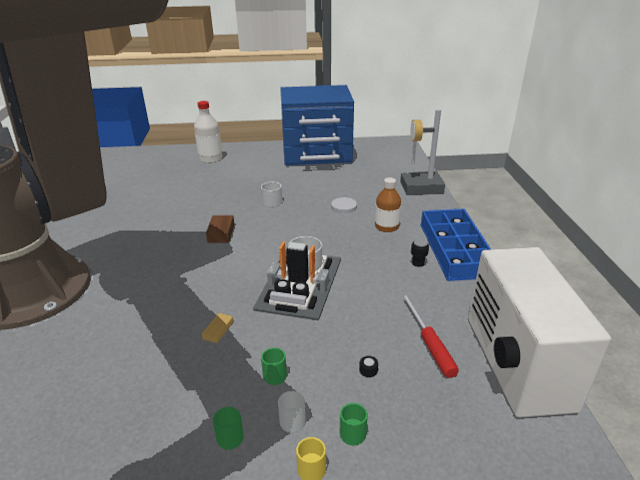

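Top view: mid cup at (163,267), big cup on the carrier at (293,238), and tower near (316,243). The small-cup candidates are clear aluminium (451,257), green (414,267), (463,222) and (461,295), and yellow (486,247). Only the uncoloured one at (451,257) fits. I'll confirm it with enlarged crops.

```bash
python3 - <<'E'
import cv2,numpy as np
a=cv2.imread('pics/top0.png'); s=cv2.imread('pics/side0.png')
def c(i,x,y,w,h,k): return cv2.resize(i[y:y+h,x:x+w],None,fx=k,fy=k,interpolation=cv2.INTER_CUBIC)
L=np.hstack([c(a,262,205,100,80,4),c(a,400,205,100,80,4)])
g=np.hstack([c(a,138,240,50,50,5),c(s,250,220,110,100,2.5),c(s,210,370,110,100,2.5)])
g=g[:,:800]; b=np.zeros((250,800,3),np.uint8); b[:,:g.shape[1]]=g
cv2.imwrite('pics/crop1.png',np.vstack([L,b]))
E
```

```text
(no output)
```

View pics/crop1.png

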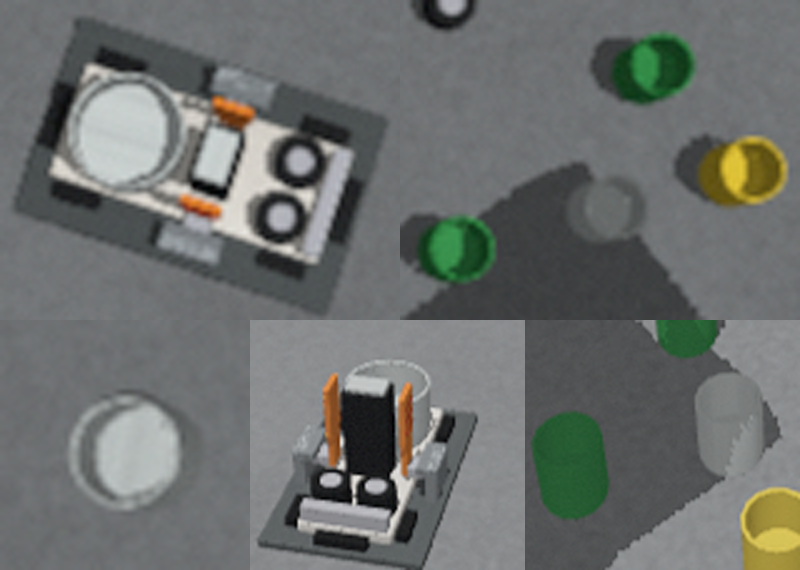

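```bash
python3 - <<'E'
from h import *
f=lambda x,y,z:ray("top0",262+x/4,205+y/4,z)
# corners: +y is toward the cup (left). 
P=[f(85,18,.008),f(387,120,.008),f(325,315,.008),f(15,210,.008)]
print(np.round(P,4))
y=np.mean([P[0]-P[1],P[3]-P[2]],0); print("len",np.linalg.norm(P[0]-P[1]),np.linalg.norm(P[3]-P[2]),np.linalg.norm(P[0]-P[3]),np.linalg.norm(P[1]-P[2]))
yd=y/np.linalg.norm(y); print("yaw of +y",np.degrees(np.arctan2(yd[1],yd[0])))
print("origin from dock",np.mean(P,0)-0.01*yd)
print("well by rim",f(127,131,.064),"origin",f(127,131,.064)-.055*yd)
print("tower", f(221,150,.097))
print("tabs mid", f(233,110,.095),f(200,205,.095))
print("mid",ray("top0",138+125/5,240+(452-320)/5,.046))
print("small",ray("top0",400+214/4,205+210/4,.046), ray("top0",451.2,257.3,.025))
E
```

```text
[[ 0.6256  0.0388  0.008 ]
 [ 0.5638 -0.1452  0.008 ]
 [ 0.4458 -0.1076  0.008 ]
 [ 0.5078  0.0798  0.008 ]]
len 0.19415889909625988 0.19733576763044297 0.12471056954198444 0.12383353982531817
yaw of +y 71.56701059916449
origin from dock [ 0.53259588 -0.04304849  0.008     ]
well by rim [0.55020054 0.00992034 0.064     ] origin [ 0.5328098  -0.04225784  0.064     ]
tower [ 0.53618203 -0.0444781   0.097     ]
tabs mid [ 0.55907294 -0.05113568  0.095     ] [ 0.50531828 -0.03285826  0.095     ]
mid [0.48284717 0.31728409 0.046     ]
small [ 0.50784006 -0.36211539  0.046     ] [ 0.50975795 -0.36244806  0.025     ]
```

Confirmed: the clear small cup is at crop (610,208), i.e. px (451,257), among green and yellow look-alikes. The carrier's +y points along world 71.5°, so carrier yaw ≈ -18.5°. First I move above the small cup with the jaws along carrier x, to refine its position on the way.

jog_arm:
  motion:
    - {"offset": [-356, 161, 37], "roll": -0.901, "hand": 87}
    - {"offset": [-356, 161, 37], "roll": -0.901, "hand": 87}
    - {"offset": [-356, 161, 37], "roll": -0.901, "hand": 87}
    - {"offset": [-356, 161, 37], "roll": -0.901, "hand": 87}
    - {"offset": [-356, 161, 37], "roll": -0.901, "hand": 87}
    - {"offset": [-356, 161, 37], "roll": -0.901, "hand": 87}
    - {"offset": [-356, 161, 37], "roll": -0.901, "hand": 87}
    - {"offset": [-356, 161, 37], "roll": -0.901, "hand": 87}
    - {"offset": [-356, 161, 37], "roll": -0.901, "hand": 87}
    - {"offset": [-356, 161, 37], "roll": -0.901, "hand": 87}
    - {"offset": [-356, 161, 37], "roll": -0.901, "hand": 87}
    - {"offset": [-356, 161, 37], "roll": -0.901, "hand": 87}

```text
clock: 1.15
tool_pos: [0.5101, -0.3613, 0.2]
orientation: [179.9, 0.0, -108.4]
force: [-0.0, -0.2, -0.5]
opening: 0.0868
```

```bash
cat >> h.py <<'E'
def to(x,y,z,yaw=None):
    o=ctrl.get_obs(); M=R.from_euler('xyz',o["orientation"],degrees=True).as_matrix()
    d=np.array([x,y,z])-o["tool_pos"]; print("at",np.round(o["tool_pos"],4),np.round(o["orientation"],2),"t",o["clock"],"open",o["opening"])
    print("offset mm",np.round(M.T@d*1000,1), "roll", None if yaw is None else round(float(-np.radians((yaw-o["orientation"][2]+180)%360-180)),3))
E
python3 - <<'E'
from h import *
s=snap("wrist","w1")
print(proj("w1",[.509,-.362,.046]),proj("w1",[.509,-.362,0]))
to(.483,.317,.2,-108.5)
E
```

```text
[319.79408903 227.32673261] [319.75478183 214.83830169]
at [ 0.5094 -0.3621  0.2002] [ 179.95   -0.   -108.45] t 1.2 open 0.08684355882635593
offset mm [-6.358e+02  2.399e+02  4.000e-01] roll 0.001
```

View pics/w1.png

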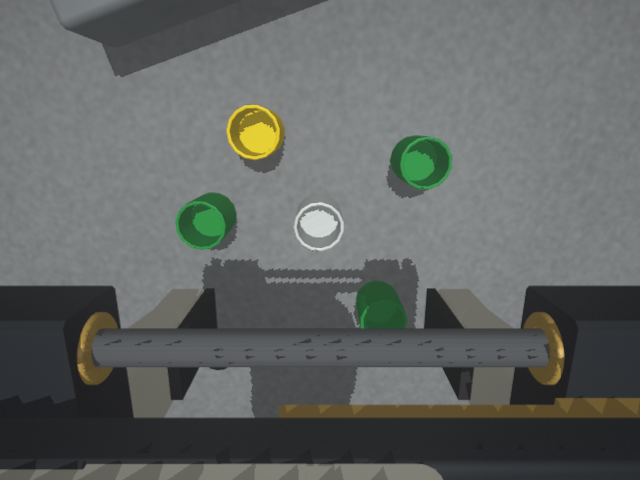

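The wrist view shows the clear small cup's rim centre at (319,226.5), against a predicted (319.8,227.3), so its position is right within 1 mm. The nearest green cup, at (206,222), calls for a partly closed hand there. Next the mid cup.

jog_arm:
  motion:
    - {"offset": [-636, 240, 0], "roll": 0, "hand": 70}
    - {"offset": [-636, 240, 0], "roll": 0, "hand": 70}
    - {"offset": [-636, 240, 0], "roll": 0, "hand": 70}
    - {"offset": [-636, 240, 0], "roll": 0, "hand": 70}
    - {"offset": [-636, 240, 0], "roll": 0, "hand": 70}
    - {"offset": [-636, 240, 0], "roll": 0, "hand": 70}
    - {"offset": [-636, 240, 0], "roll": 0, "hand": 70}
    - {"offset": [-636, 240, 0], "roll": 0, "hand": 70}
    - {"offset": [-636, 240, 0], "roll": 0, "hand": 70}
    - {"offset": [-636, 240, 0], "roll": 0, "hand": 70}
    - {"offset": [-636, 240, 0], "roll": 0, "hand": 70}
    - {"offset": [-636, 240, 0], "roll": 0, "hand": 70}
    - {"offset": [-636, 240, 0], "roll": 0, "hand": 70}
    - {"offset": [-636, 240, 0], "roll": 0, "hand": 70}
    - {"offset": [-636, 240, 0], "roll": 0, "hand": 70}
    - {"offset": [-636, 240, 0], "roll": 0, "hand": 70}
    - {"offset": [-636, 240, 0], "roll": 0, "hand": 70}
    - {"offset": [-636, 240, 0], "roll": 0, "hand": 70}
    - {"offset": [-636, 240, 0], "roll": 0, "hand": 70}

```text
clock: 2.78
tool_pos: [0.4839, 0.3164, 0.2002]
orientation: [180.0, -0.0, -108.5]
force: [0.6, 0.7, -0.6]
opening: 0.0698
```

```bash
python3 - <<'E'
from h import *
s=snap("wrist","w2")
print(proj("w2",[.483,.317,.046]))
to(.483,.317,.045,-108.5)
g=cv2.cvtColor(s["img"],cv2.COLOR_RGB2GRAY)
c=cv2.HoughCircles(g,cv2.HOUGH_GRADIENT,1.5,60,param1=120,param2=40,minRadius=25,maxRadius=45); print(c)
cv2.imwrite("pics/w2c.png",s["img"][80:330,160:480,::-1])
E
```

```text
[320.23329568 229.08119826]
at [0.4839 0.3157 0.2004] [ 1.7998e+02 -4.0000e-02 -1.0856e+02] t 2.8333 open 0.06969452778217453
offset mm [ -1.1   1.2 155.4] roll -0.001
[[[323.25 231.75  32.5 ]
  [108.75 231.75  42.25]]]
```

View pics/w2c.png

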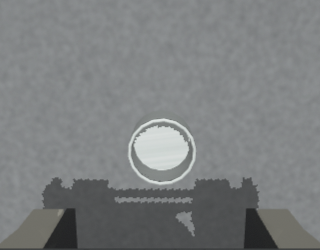

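The mid cup's rim centre is at full-image (323,232), against a predicted (320,229), so I correct by about 2.3 mm in tool +y and -x. Now descend and grip.

jog_arm:
  motion:
    - {"offset": [-3, 3.5, 40], "roll": 0, "hand": 70}
    - {"offset": [-3, 3.5, 80], "roll": 0, "hand": 70}
    - {"offset": [-3, 3.5, 115], "roll": 0, "hand": 70}
    - {"offset": [-3, 3.5, 140], "roll": 0, "hand": 70}
    - {"offset": [-3, 3.5, 152], "roll": 0, "hand": 70}
    - {"offset": [-3, 3.5, 155], "roll": 0, "hand": 70}
    - {"offset": [-3, 3.5, 155], "roll": 0, "hand": 70}
    - {"offset": [-3, 3.5, 155], "roll": 0, "hand": 40}
    - {"offset": [-3, 3.5, 155], "roll": 0, "hand": 40}
    - {"offset": [-3, 3.5, 155], "roll": 0, "hand": 40}
    - {"offset": [-3, 3.5, 155], "roll": 0, "hand": 40}
    - {"offset": [-3, 3.5, 155], "roll": 0, "hand": 40}
    - {"offset": [-3, 3.5, 155], "roll": 0, "hand": 40}

```text
clock: 3.92
tool_pos: [0.4822, 0.3214, 0.047]
orientation: [-179.9, 0.1, -108.5]
force: [0.3, -0.6, 6.6]
opening: 0.0507
```

```bash
python3 - <<'E'
from h import *
to(.5503,.010,.2,-108.5)
E
```

```text
at [0.4822 0.3214 0.047 ] [-1.7993e+02  1.0000e-01 -1.0847e+02] t 3.9167 open 0.05074783095285073
offset mm [ 273.5 -163.5 -153.3] roll 0.001
```

jog_arm:
  motion:
    - {"offset": [0, 0, -15], "roll": 0, "hand": 40}
    - {"offset": [0, 0, -40], "roll": 0, "hand": 40}
    - {"offset": [5, -5, -75], "roll": 0, "hand": 40}
    - {"offset": [25, -25, -100], "roll": 0, "hand": 40}
    - {"offset": [55, -45, -115], "roll": 0, "hand": 40}
    - {"offset": [85, -70, -130], "roll": 0, "hand": 40}
    - {"offset": [110, -95, -140], "roll": 0, "hand": 40}
    - {"offset": [140, -120, -150], "roll": 0, "hand": 40}
    - {"offset": [165, -145, -153], "roll": 0, "hand": 40}
    - {"offset": [185, -158, -153], "roll": 0, "hand": 40}
    - {"offset": [193, -163, -153], "roll": 0, "hand": 40}
    - {"offset": [193, -163, -153], "roll": 0, "hand": 40}
    - {"offset": [193, -163, -153], "roll": 0, "hand": 40}

```text
clock: 5.0
tool_pos: [0.5744, 0.0859, 0.1984]
orientation: [180.0, 0.0, -108.6]
force: [-0.3, 0.8, -1.3]
opening: 0.0506
```

```bash
python3 - <<'E'
from h import *
s=snap("wrist","w3"); o=np.array([.533,-.0425]); xd=np.array([.948,-.317]); yd=np.array([.317,.948])
for n,x,y,z in (("well rim",0,.055,.064),("tower",0,0,.097),("tab+",.029,0,.095),("tab-",-.029,0,.095)):
    print(n,np.round(proj("w3",np.r_[o+x*xd+y*yd,z]),1))
to(.5503,.010,.2,-108.5)
print(ctrl.get_obs()["force"])
E
```

```text
well rim [316.3 116.5]
tower [315.4   8.2]
tab+ [262.1   9.2]
tab- [368.8   9.1]
at [0.5743 0.0865 0.1984] [ 179.98    0.   -108.52] t 5.05 open 0.05027872994810941
offset mm [80.2 -1.5 -1.6] roll -0.0
[-0.40262069  0.19065806 -1.13707958]
```

View pics/w3.png

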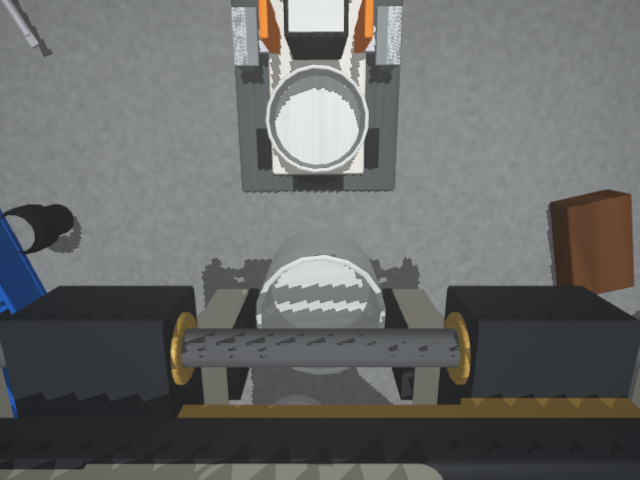

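The big cup's rim centre is at (318,119), against a predicted (316.3,116.5): correct by +1 mm in y and -1.6 mm in x. The mid cup is held upright, with its rim centred near x=321. I'll move over the well and lower it most of the way.

jog_arm:
  motion:
    - {"offset": [25, 0, 0], "roll": 0, "hand": 40}
    - {"offset": [55, -0.5, 0], "roll": 0, "hand": 40}
    - {"offset": [72, -0.5, 0], "roll": 0, "hand": 40}
    - {"offset": [77.5, -0.5, 10], "roll": 0, "hand": 40}
    - {"offset": [77.5, -0.5, 40], "roll": 0, "hand": 40}
    - {"offset": [77.5, -0.5, 65], "roll": 0, "hand": 40}
    - {"offset": [77.5, -0.5, 78], "roll": 0, "hand": 40}
    - {"offset": [77.5, -0.5, 86], "roll": 0, "hand": 40}
    - {"offset": [77.5, -0.5, 94], "roll": 0, "hand": 40}
    - {"offset": [77.5, -0.5, 102], "roll": 0, "hand": 40}
    - {"offset": [77.5, -0.5, 110], "roll": 0, "hand": 40}
    - {"offset": [77.5, -0.5, 113], "roll": 0, "hand": 40}
    - {"offset": [77.5, -0.5, 113], "roll": 0, "hand": 40}

```text
clock: 6.13
tool_pos: [0.5503, 0.0125, 0.085]
orientation: [180.0, -0.0, -108.5]
force: [-0.4, 1.1, -0.7]
opening: 0.0502
```

```bash
python3 - <<'E'
from h import *
a=snap("wrist","w4")["img"][180:420,140:500]; t=snap("top","t4")["img"][180:300,240:360]
s=snap("side","s4")["img"][190:330,240:380]
h=lambda i:cv2.resize(i,(int(i.shape[1]*360/i.shape[0]),360),interpolation=cv2.INTER_CUBIC)
cv2.imwrite("pics/c4.png",np.hstack([h(a),h(s)])[:,:,::-1])
to(0.55,0.01,.079); print(ctrl.get_obs()["force"])
E
```

```text
at [0.551  0.0126 0.0861] [-1.7995e+02  3.0000e-02 -1.0850e+02] t 6.2833 open 0.050686631486418776
offset mm [2.8 0.2 7.1] roll None
[-0.5931525   0.02941029 -0.95280806]
```

View pics/c4.png

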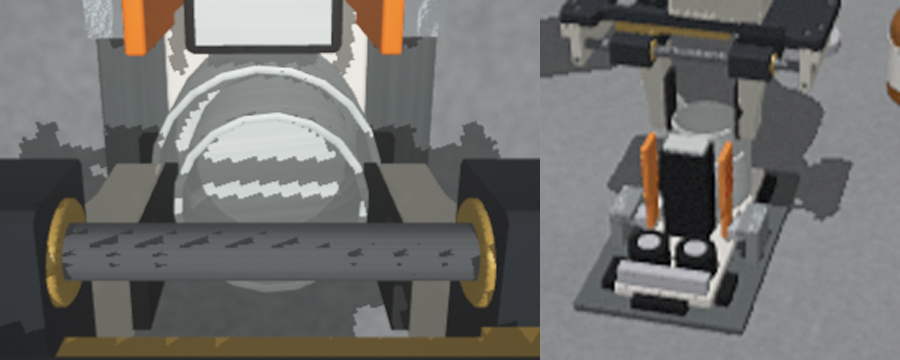

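The mid cup is inside the big cup with no side force. I lower the last 6 mm, release and rise.

jog_arm:
  motion:
    - {"offset": [0, 0, 3], "roll": 0, "hand": 40}
    - {"offset": [0, 0, 5], "roll": 0, "hand": 40}
    - {"offset": [0, 0, 6], "roll": 0, "hand": 40}
    - {"offset": [0, 0, 6], "roll": 0, "hand": 40}

```text
clock: 6.62
tool_pos: [0.5504, 0.0124, 0.0794]
orientation: [180.0, -0.0, -108.5]
force: [0.0, -0.2, -1.5]
opening: 0.0505
```

jog_arm:
  motion:
    - {"offset": [0, 0, 0], "roll": 0, "hand": 56}
    - {"offset": [0, 0, 0], "roll": 0, "hand": 66}
    - {"offset": [0, 0, 0], "roll": 0, "hand": 70}
    - {"offset": [0, 0, 0], "roll": 0, "hand": 70}
    - {"offset": [0, 0, -10], "roll": 0, "hand": 70}
    - {"offset": [0, 0, -40], "roll": 0, "hand": 60}
    - {"offset": [0, 0, -80], "roll": 0, "hand": 60}
    - {"offset": [0, 0, -115], "roll": 0, "hand": 60}
    - {"offset": [0, 0, -120], "roll": 0, "hand": 60}
    - {"offset": [0, 0, -120], "roll": 0, "hand": 60}

```text
clock: 7.45
tool_pos: [0.5524, 0.0129, 0.204]
orientation: [-179.7, 0.2, -108.5]
force: [0.2, -0.1, 0.2]
opening: 0.06
```

```bash
python3 - <<'E'
from h import *
snap("wrist","w5")
to(.509,-.362,.2,-108.5)
E
```

```text
at [0.5512 0.0127 0.2018] [-1.7983e+02  1.4000e-01 -1.0850e+02] t 7.5 open 0.05988810022550697
offset mm [368.7 -78.9   1.1] roll -0.0
```

View pics/w5.png

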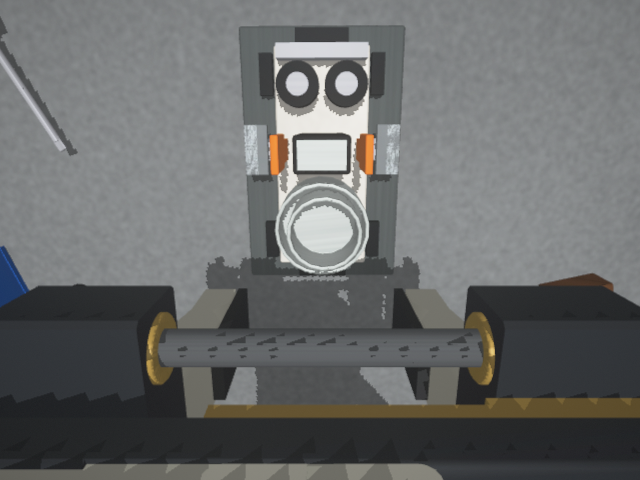

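The mid cup is nested upright: big-cup rim centre (322,229), mid rim centre about (323,230). Next the small cup.

jog_arm:
  motion:
    - {"offset": [40, -9, 0], "roll": 0, "hand": 60}
    - {"offset": [369, -79, 0], "roll": 0, "hand": 60}
    - {"offset": [369, -79, 0], "roll": 0, "hand": 60}
    - {"offset": [369, -79, 0], "roll": 0, "hand": 60}
    - {"offset": [369, -79, 0], "roll": 0, "hand": 60}
    - {"offset": [369, -79, 0], "roll": 0, "hand": 60}
    - {"offset": [369, -79, 0], "roll": 0, "hand": 60}
    - {"offset": [369, -79, 0], "roll": 0, "hand": 60}
    - {"offset": [369, -79, 0], "roll": 0, "hand": 60}
    - {"offset": [369, -79, 0], "roll": 0, "hand": 60}
    - {"offset": [369, -79, 0], "roll": 0, "hand": 60}
    - {"offset": [369, -79, 0], "roll": 0, "hand": 60}
    - {"offset": [369, -79, 0], "roll": 0, "hand": 60}

```text
clock: 8.58
tool_pos: [0.5082, -0.3615, 0.1991]
orientation: [179.9, 0.0, -108.5]
force: [-0.6, 0.3, 1.0]
opening: 0.0602
```

```bash
python3 - <<'E'
from h import *
s=snap("wrist","w6")
to(.509,-.362,.045,-108.5)
print(proj("w6",[.509,-.362,.046]))
g=cv2.cvtColor(s["img"],cv2.COLOR_RGB2GRAY)[150:285,230:400]
print(cv2.HoughCircles(g,cv2.HOUGH_GRADIENT,1,40,param1=150,param2=18,minRadius=20,maxRadius=29))
m=(g>185).astype(np.uint8); n,l,st,c=cv2.connectedComponentsWithStats(m); print(st[1:][st[1:,4]>60]+[230,150,0,0,0])
for p in ((323,230),(322,154)): print(p,ray("w5",*p,.078 if p[1]>200 else .097))
print(ray("w5",322,229,.064),ray("w5",275,154,.095),ray("w5",369,154,.095))
E
```

```text
at [ 0.5085 -0.3613  0.1994] [ 1.7997e+02  1.0000e-02 -1.0843e+02] t 8.6333 open 0.060177604435423165
offset mm [  0.6  -0.8 154.4] roll 0.001
[317.53967082 228.63856277]
[[[86.5 77.5 21.8]]]
[[231 150  40  10 167]
 [292 204  49  48 366]
 [298 211  38  28 741]]
(323, 230) [0.54870235 0.00845878 0.078     ]
(322, 154) [ 0.53297014 -0.04098734  0.097     ]
[0.55023429 0.01086333 0.064     ] [ 0.56008127 -0.04988656  0.095     ] [ 0.5059761  -0.03185685  0.095     ]
```

jog_arm:
  motion:
    - {"offset": [1, -1.5, 40], "roll": 0, "hand": 60}
    - {"offset": [1, -1.5, 80], "roll": 0, "hand": 60}
    - {"offset": [1, -1.5, 115], "roll": 0, "hand": 60}
    - {"offset": [1, -1.5, 140], "roll": 0, "hand": 60}
    - {"offset": [1, -1.5, 152], "roll": 0, "hand": 60}
    - {"offset": [1, -1.5, 155], "roll": 0, "hand": 60}
    - {"offset": [1, -1.5, 155], "roll": 0, "hand": 60}
    - {"offset": [1, -1.5, 155], "roll": 0, "hand": 28}
    - {"offset": [1, -1.5, 155], "roll": 0, "hand": 28}
    - {"offset": [1, -1.5, 155], "roll": 0, "hand": 28}
    - {"offset": [1, -1.5, 155], "roll": 0, "hand": 28}
    - {"offset": [1, -1.5, 155], "roll": 0, "hand": 28}
    - {"offset": [1, -1.5, 155], "roll": 0, "hand": 28}
    - {"offset": [1, -1.5, 155], "roll": 0, "hand": 28}

```text
clock: 9.8
tool_pos: [0.5103, -0.3644, 0.0458]
orientation: [-179.9, -0.0, -108.5]
force: [-0.3, 1.2, 5.9]
opening: 0.0372
```

jog_arm:
  motion:
    - {"offset": [0, 0, -15], "roll": 0, "hand": 28}
    - {"offset": [0, 0, -40], "roll": 0, "hand": 28}
    - {"offset": [0, 0, -80], "roll": 0, "hand": 28}
    - {"offset": [0, 0, -120], "roll": 0, "hand": 28}
    - {"offset": [0, 0, -150], "roll": 0, "hand": 28}
    - {"offset": [0, 0, -165], "roll": 0, "hand": 28}
    - {"offset": [0, 0, -165], "roll": 0, "hand": 28}

```text
clock: 10.38
tool_pos: [0.5112, -0.365, 0.2147]
orientation: [-179.6, -0.1, -108.5]
force: [-0.1, 0.1, -0.0]
opening: 0.0374
```

```bash
python3 - <<'E'
from h import *
to(.5496,.0105,.21,-108.5)
E
```

```text
at [ 0.5112 -0.365   0.2147] [-1.7957e+02 -5.0000e-02 -1.0849e+02] t 10.3833 open 0.037447457953137725
offset mm [-368.3   82.7    3.7] roll 0.0
```

jog_arm:
  motion:
    - {"offset": [-25, 6, 0], "roll": 0, "hand": 28}
    - {"offset": [-60, 14, 0], "roll": 0, "hand": 28}
    - {"offset": [-368, 82.5, 0], "roll": 0, "hand": 28}
    - {"offset": [-368, 82.5, 0], "roll": 0, "hand": 28}
    - {"offset": [-368, 82.5, 0], "roll": 0, "hand": 28}
    - {"offset": [-368, 82.5, 0], "roll": 0, "hand": 28}
    - {"offset": [-368, 82.5, 0], "roll": 0, "hand": 28}
    - {"offset": [-368, 82.5, 0], "roll": 0, "hand": 28}
    - {"offset": [-368, 82.5, 0], "roll": 0, "hand": 28}
    - {"offset": [-368, 82.5, 0], "roll": 0, "hand": 28}
    - {"offset": [-368, 82.5, 0], "roll": 0, "hand": 28}
    - {"offset": [-368, 82.5, 15], "roll": 0, "hand": 28}
    - {"offset": [-368, 82.5, 35], "roll": 0, "hand": 28}
    - {"offset": [-368, 82.5, 45], "roll": 0, "hand": 28}
    - {"offset": [-368, 82.5, 50], "roll": 0, "hand": 28}
    - {"offset": [-368, 82.5, 50], "roll": 0, "hand": 28}

```text
clock: 11.72
tool_pos: [0.5471, 0.0105, 0.1581]
orientation: [179.9, -0.1, -108.5]
force: [-0.4, 0.8, -0.2]
opening: 0.0372
```

```bash
python3 - <<'E'
from h import *
a=snap("wrist","w7")["img"][120:400,160:480]
cv2.imwrite("pics/c7.png",cv2.resize(a,None,fx=2,fy=2,interpolation=cv2.INTER_CUBIC)[:,:,::-1])
to(.5497,.0105,.092,-108.5); print(ctrl.get_obs()["force"])
for p,r in (((.5497,.0105,.078),.026),((.5502,.0110,.064),.034)):
    q=[proj("w7",np.array(p)+r*np.array([np.cos(t),np.sin(t),0])) for t in np.radians([-18.5,71.5,161.5,251.5])]
    print((np.round((np.array(q)-[160,120])*2)).tolist())
E
```

```text
at [0.5479 0.0107 0.1592] [ 1.7995e+02 -6.0000e-02 -1.0853e+02] t 11.7667 open 0.03720189480634414
offset mm [-0.5 -1.9 67.2] roll -0.001
[ 0.97684436  0.79392826 -0.38708409]
[[218.0, 281.0], [309.0, 364.0], [398.0, 281.0], [308.0, 193.0]]
[[196.0, 269.0], [308.0, 371.0], [419.0, 269.0], [307.0, 158.0]]
```

View pics/c7.png

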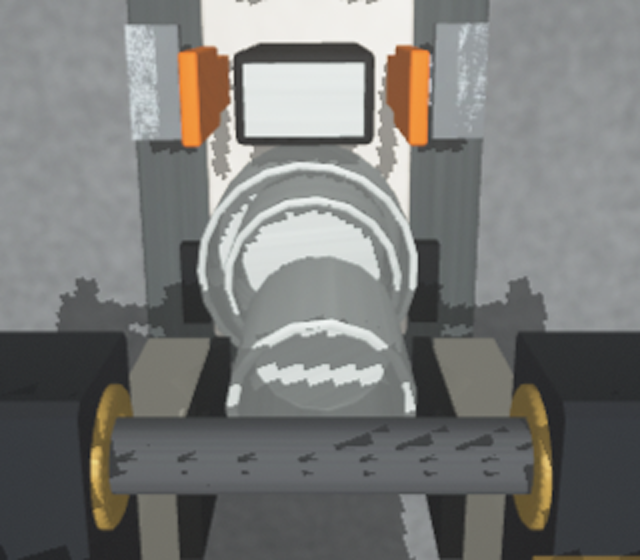

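The held small cup hangs just above the nested mid cup. Mid rim crop x 224..402, top 197; held rim 228..414. Relative to the held cup, the mid cup is about 2 mm in tool -y and 0.7 mm in -x. I'll correct that and lower.

jog_arm:
  motion:
    - {"offset": [-0.7, -2, 0], "roll": 0, "hand": 28}
    - {"offset": [-0.7, -2, 15], "roll": 0, "hand": 28}
    - {"offset": [-0.7, -2, 25], "roll": 0, "hand": 28}
    - {"offset": [-0.7, -2, 33], "roll": 0, "hand": 28}
    - {"offset": [-0.7, -2, 40], "roll": 0, "hand": 28}
    - {"offset": [-0.7, -2, 46], "roll": 0, "hand": 28}
    - {"offset": [-0.7, -2, 52], "roll": 0, "hand": 28}
    - {"offset": [-0.7, -2, 58], "roll": 0, "hand": 28}
    - {"offset": [-0.7, -2, 62], "roll": 0, "hand": 28}
    - {"offset": [-0.7, -2, 62], "roll": 0, "hand": 28}

```text
clock: 12.6
tool_pos: [0.5497, 0.0111, 0.0966]
orientation: [179.9, -0.0, -108.5]
force: [0.0, -0.7, -0.1]
opening: 0.0373
```

```bash
python3 - <<'E'
from h import *
a=snap("wrist","w8")["img"][160:400,160:480]
cv2.imwrite("pics/c8.png",cv2.resize(a,None,fx=2,fy=2,interpolation=cv2.INTER_CUBIC)[:,:,::-1])
to(.5497,.0105,.0915,-108.5); print(ctrl.get_obs()["force"])
E
```

```text
at [0.55   0.0111 0.0972] [ 1.7997e+02 -3.0000e-02 -1.0851e+02] t 12.65 open 0.037175721640518085
offset mm [0.7 0.1 5.7] roll -0.0
[-0.26822892 -0.22765953 -0.50150764]
```

View pics/c8.png

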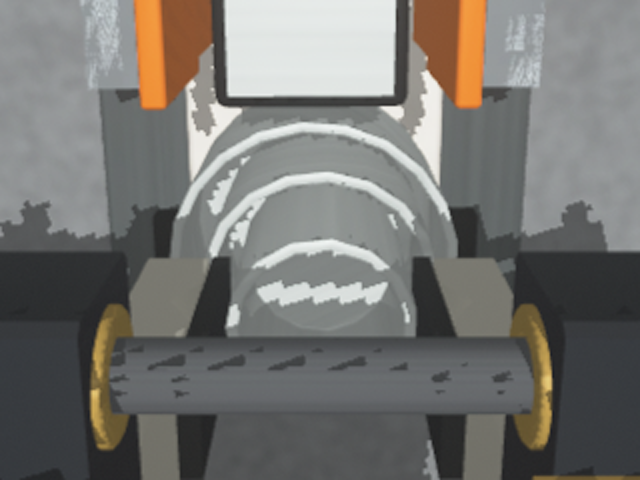

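The small cup is inside the mid cup with no contact force. I lower, release and rise.

jog_arm:
  motion:
    - {"offset": [0, 0, 3], "roll": 0, "hand": 28}
    - {"offset": [0, 0, 5], "roll": 0, "hand": 28}
    - {"offset": [0, 0, 5.5], "roll": 0, "hand": 28}
    - {"offset": [0, 0, 5.5], "roll": 0, "hand": 28}

```text
clock: 12.98
tool_pos: [0.5502, 0.0112, 0.0921]
orientation: [-180.0, 0.0, -108.5]
force: [0.1, -0.2, -0.3]
opening: 0.0372
```

jog_arm:
  motion:
    - {"offset": [0, 0, 0], "roll": 0, "hand": 42}
    - {"offset": [0, 0, 0], "roll": 0, "hand": 52}
    - {"offset": [0, 0, 0], "roll": 0, "hand": 56}
    - {"offset": [0, 0, 0], "roll": 0, "hand": 56}
    - {"offset": [0, 0, -10], "roll": 0, "hand": 56}
    - {"offset": [0, 0, -40], "roll": 0, "hand": 70}
    - {"offset": [0, 0, -80], "roll": 0, "hand": 86}
    - {"offset": [0, 0, -100], "roll": 0, "hand": 86}
    - {"offset": [15, 0, -105], "roll": 0, "hand": 86}
    - {"offset": [28, 0, -105], "roll": 0, "hand": 86}
    - {"offset": [28, 0, -105], "roll": 0, "hand": 86}
    - {"offset": [28, 0, -105], "roll": 0, "hand": 86}

```text
clock: 13.98
tool_pos: [0.5403, -0.0163, 0.1964]
orientation: [179.9, -0.0, -108.6]
force: [-0.6, -0.2, -0.2]
opening: 0.0856
```

```bash
python3 - <<'E'
from h import *
a=snap("wrist","w9")["img"]
cv2.imwrite("pics/c9.png",cv2.resize(a[100:340,160:480],None,fx=2.4,fy=2.4,interpolation=cv2.INTER_CUBIC)[:,:,::-1])
to(.5328,-.0415,.070,-108.5); print(ctrl.get_obs()["force"])
for p in ((.5328,-.0415,.097),(.5502,.0108,.064),(.5328,-.0415,.095)): print(np.round((proj("w9",p)-[160,100])*2.4,1))
for s in (1,-1): print("tab",np.round((proj("w9",np.array([.5328,-.0415,.095])+s*.0315*np.array([.948,-.317,0]))-[160,100])*2.4,1))
E
```

```text
at [ 0.5405 -0.016   0.1962] [ 1.7992e+02 -4.0000e-02 -1.0857e+02] t 14.0333 open 0.08598466478148147
offset mm [ 26.6  -1.  126.2] roll -0.001
[0.14511006 0.10698097 0.16812139]
[376.6 258.8]
[378.2 419.7]
[376.7 257.3]
tab [252.8 257.5]
tab [500.5 257.1]
```

View pics/c9.png

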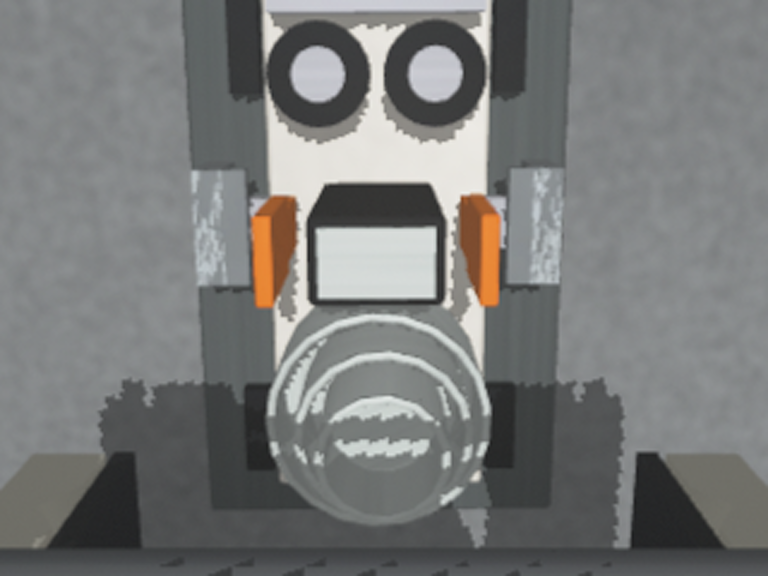

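All three cups are nested upright. The tower centre is at crop (377,263), against a predicted (376.6,258.8), which is within camera bias, and the tabs at 254..499 are centred. I descend and pinch.

jog_arm:
  motion:
    - {"offset": [26.3, -1.2, 0], "roll": 0, "hand": 86}
    - {"offset": [26.3, -1.2, 20], "roll": 0, "hand": 86}
    - {"offset": [26.3, -1.2, 55], "roll": 0, "hand": 86}
    - {"offset": [26.3, -1.2, 85], "roll": 0, "hand": 86}
    - {"offset": [26.3, -1.2, 108], "roll": 0, "hand": 86}
    - {"offset": [26.3, -1.2, 120], "roll": 0, "hand": 86}
    - {"offset": [26.3, -1.2, 126], "roll": 0, "hand": 86}
    - {"offset": [26.3, -1.2, 126], "roll": 0, "hand": 86}
    - {"offset": [26.3, -1.2, 126], "roll": 0, "hand": 86}

```text
clock: 14.78
tool_pos: [0.5342, -0.0406, 0.071]
orientation: [180.0, -0.0, -108.5]
force: [1.7, 0.6, -0.3]
opening: 0.0858
```

jog_arm:
  motion:
    - {"offset": [0, 0, 0], "roll": 0, "hand": 66}
    - {"offset": [0, 0, 0], "roll": 0, "hand": 40}
    - {"offset": [0, 0, 0], "roll": 0, "hand": 36}
    - {"offset": [0, 0, 0], "roll": 0, "hand": 36}
    - {"offset": [0, 0, 0], "roll": 0, "hand": 36}
    - {"offset": [0, 0, 0], "roll": 0, "hand": 36}
    - {"offset": [0, 0, 0], "roll": 0, "hand": 36}
    - {"offset": [0, 0, 0], "roll": 0, "hand": 36}
    - {"offset": [0, 0, 0], "roll": 0, "hand": 36}

```text
clock: 15.53
tool_pos: [0.5346, -0.0406, 0.0721]
orientation: [-179.9, 0.0, -108.5]
force: [-1.9, 0.6, 10.0]
opening: 0.0447
```

Opening is 44.7 mm, so both catches are fully in. A gentle first lift.

jog_arm:
  motion:
    - {"offset": [0, 0, -3], "roll": 0, "hand": 36}
    - {"offset": [0, 0, -6], "roll": 0, "hand": 36}
    - {"offset": [0, 0, -10], "roll": 0, "hand": 36}
    - {"offset": [0, 0, -14], "roll": 0, "hand": 36}
    - {"offset": [0, 0, -18], "roll": 0, "hand": 36}
    - {"offset": [0, 0, -20], "roll": 0, "hand": 36}
    - {"offset": [0, 0, -20], "roll": 0, "hand": 36}
    - {"offset": [0, 0, -20], "roll": 0, "hand": 36}

```text
clock: 16.2
tool_pos: [0.534, -0.0406, 0.0911]
orientation: [180.0, 0.0, -108.5]
force: [0.5, -0.2, -8.8]
opening: 0.0442
```

The force is -8.8 N, close to the full carrier's weight, so it is free of the dock. I keep lifting.

jog_arm:
  motion:
    - {"offset": [0, 0, -5], "roll": 0, "hand": 36}
    - {"offset": [0, 0, -13], "roll": 0, "hand": 36}
    - {"offset": [0, 0, -22], "roll": 0, "hand": 36}
    - {"offset": [0, 0, -32], "roll": 0, "hand": 36}
    - {"offset": [0, 0, -42], "roll": 0, "hand": 36}
    - {"offset": [0, 0, -52], "roll": 0, "hand": 36}
    - {"offset": [0, 0, -62], "roll": 0, "hand": 36}
    - {"offset": [0, 0, -72], "roll": 0, "hand": 36}
    - {"offset": [0, 0, -82], "roll": 0, "hand": 36}
    - {"offset": [0, 0, -92], "roll": 0, "hand": 36}
    - {"offset": [0, 0, -100], "roll": 0, "hand": 36}
    - {"offset": [0, 0, -106], "roll": 0, "hand": 36}
    - {"offset": [0, 0, -110], "roll": 0, "hand": 36}
    - {"offset": [0, 0, -110], "roll": 0, "hand": 36}
    - {"offset": [0, 0, -110], "roll": 0, "hand": 36}
    - {"offset": [0, 0, -110], "roll": 0, "hand": 36}
    - {"offset": [0, 0, -110], "roll": 0, "hand": 36}
    - {"offset": [0, 0, -110], "roll": 0, "hand": 36}

```text
clock: 17.7
tool_pos: [0.5338, -0.0407, 0.2005]
orientation: [179.9, -0.0, -108.5]
force: [0.2, -0.4, -8.7]
opening: 0.0443
```

```bash
python3 - <<'E'
from h import *
s=snap("side","s10")["img"][130:350,200:420]; a=snap("wrist","w10")["img"][120:400,140:500]
h=lambda i:cv2.resize(i,(400,int(i.shape[0]*400/i.shape[1])),interpolation=cv2.INTER_CUBIC)
b=np.zeros((400,800,3),np.uint8); b[:,:400]=h(s); k=h(a); b[:k.shape[0],400:]=k
cv2.imwrite("pics/c10.png",b[:,:,::-1]); o=ctrl.get_obs(); print(o["tool_pos"],o["orientation"],o["force"],o["moment"],o["opening"],o["clock"])
yd=np.array([.317,.948,0]);xd=np.array([.948,-.317,0]);zu=np.array([0,0,1])
O=np.array([.534,-.0406,.201-.063])
# level model: plate corners & big cup rim in side image crop
for n,p in (("-y-x",(-.036,-.075,0)),("-y+x",(.036,-.075,0)),("+y+x",(.036,.095,0)),("tower-top",(0,-.012,.089))):
    q=proj("s10",O+p[0]*xd+p[1]*yd+p[2]*zu); print(n,np.round((q-[200,130])*400/220))
E
```

```text
[ 0.53395434 -0.04068581  0.20075258] [ 1.79972064e+02 -1.78420090e-02 -1.08507452e+02] [ 0.42917004  0.40189356 -8.14136886] [0.09680334 0.03690875 0.04466466] 0.04468240152729547 17.8
-y-x [113. 209.]
-y+x [186. 218.]
+y+x [228. 134.]
tower-top [164.  98.]
```

View pics/c10.png

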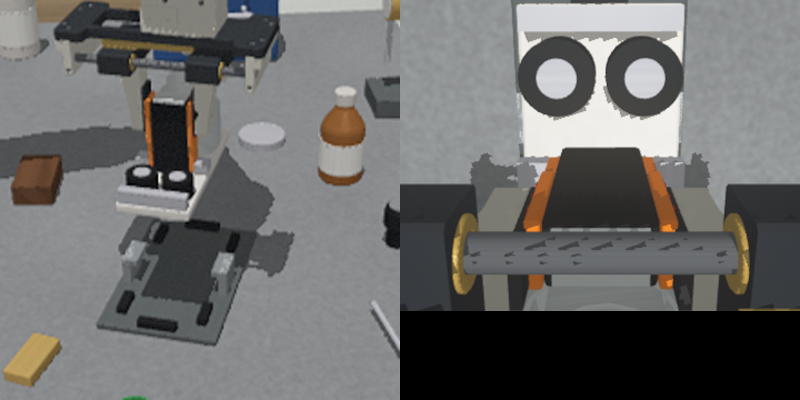

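The carrier hangs free above the dock and level. Its corners in the side crop are at (116,211), (188,220) and (228,135), against a level model at (113,209), (186,218) and (228,134), so the underside is at about 0.137 m. I hand it in.

```bash
python3 -c "
from h import *
print(order.close_job())"
```

```text
the job is handed in; nothing more can be done
None
```

I nested the middle cup in the big one and the small clear cup in the middle one. Then I pinched both catches, lifted the carrier straight up out of the dock, and handed the job in while still holding it, at about 18 s on the robot's clock.

- **Level and height:** in the side view the plate corners fit a level carrier within about 3 pixels. The underside is about 0.137 m above the bench.
- **Grip:** the opening is 44.7 mm, so both catches are fully in. The vertical load is about 8 to 9 N. I expected about 7 N for the carrier and cups, and the sensor read about 0.7 N before any load. The gripper's fixed force is about 30 N, below the 40 to 60 N suggested for the handle, but the opening stayed steady through the lift.
- **Cups:** the wrist picture before pinching showed all three nested and upright. After the lift, the tower and gripper mostly hide the cups, so I did not see the nesting directly again.
- **Bystanders:** I made no contact with them, and those visible in the last crop look unmoved. I did not re-measure them.

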